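Shut the line and find the socket for the filter nut

ROBOT

A 7-joint arm with a two-finger parallel gripper is mounted at the origin on a cart in front of the work surface, level with it; the furniture and walls round the work are solid. World frame = base frame: x ahead of the robot, y to its left, z up, the work surface at z = 0. Lengths are in m, angles in degrees, forces in N, time in s.
With the tool pointing down it reaches from about 0.4 to 0.75 m from the base axis. Payload 19.5 kg.
Tool frame: the origin (TCP) lies midway between the tips of the shut fingers; the grasp point (between the pads) lies 19 mm behind it; z points along the fingers, y is the direction in which the jaws open and shut (so a half turn about z gives the same grasp; the last joint's range is limited). The gripper opens to 85 mm and grips with 20 to 120 N. Pads are 22 mm wide; open, the fingers measure 114 mm over their backs; the gripper's body (76 mm by 85 mm) begins 54 mm behind the grasp point. The pads swing forward as they close: fully open they stand 13 mm farther back than shut.
Start: joints at [68.6, 40.479, -1.581, 85.061, 1.261, 54.483, -4.326], TCP at [0.187, -0.544, 0.231] pointing down, gripper open.
Joint ranges: [-155.06, 155.06], [-18.47, 123.98], [-90, 86.84], [0, 140.48], [-83.41, 263.41], [0, 116], [-161.91, 161.91]. Speed limits (degrees/s): [108.29, 108.29, 147.25, 147.25, 172.46, 172.46, 172.46].

INTERFACE

Orientations are given as a 3x3 rotation matrix whose columns are the frame's x, y, z axes.
In Python, from workcell import bot, cams gives the robot as it stands.
- The arm moves only by the shell command python3 -m jog 'ROWS' [FORCE]. ROWS is JSON, a list of rows, each a list of 3 entries, a list of its own where there are three numbers: the shift along the tool's x, y, z in cm, then the turn, a rotation vector about the tool's x, y, z in rad, then the closure, from 0 (fully open) to 1 (shut). A call has 1 to 12 rows; each row is the pose to reach, as a shift and turn from the pose commanded when the call began, along the tool's axes at that moment; what a row does not reach only later rows make up. A row lasts 1/10 s, in which the tool goes at most 50 mm and 8.59 degrees, less where a joint would pass 70% of its speed; a pose out of reach is approached as far as the arm can. A call with a gripper value outside its range is refused whole. The fingers move at their own pace and stop on an object; FORCE is the grip in N (left out, the last holds). Time passes only in rows, so rows that repeat a pose let the fingers close. It gives the time, the measured TCP pose, the force and the opening at its end, in the units of the state.
- bot.observe(): the state, without advancing time (a new reading comes with each control period).
- cams.snapshot(name): name is "scene" or "top"; returns a dict with "pixels" (480x640x3 uint8, red, green, blue), "range_z" (480x640 float32, m along the optical axis (not along the pixel's ray), 0 where there is no reading), "fx", "fy", "cx", "cy" (pixels), "origin" and "attitude" of the camera in the world. Camera axes: x right, y down, z forward; pixel columns grow to the right and rows downward; lengths in m; the calibration is good to about 2 mm. A picture is of the moment at which its call begins.
- bot.hand_in(): hands the job in, once; it reports no verdict.
Trained networks look in a picture, given as the dict that the camera call returned (one of the last four; its "shot" number tells which), for a name from the list of things; names that differ only in an ending like _2 or _b are one class to them, and where a whole thing is asked for, a point or a joint stands for the part that bears it (a point fixed in the world has none). Each returns a list of dicts, best first, with "confidence" (0 to 1); they miss things now and then, are a little off and sometimes report something else, mostly with a low value. They report only what shows in the picture. A call takes as long as a camera call.
- cams.masks_of(picture, label): "mask" (480x640 bool, what is visible of it) and "box" ([left, top, right, bottom] in pixels, round what is visible of it).
- cams.pinpoint(picture, label): "pixel" ([column, row] in pixels: a listed point, or the origin of a listed thing).
The state is a dict: "clock": time; "qpos": joint angles; "joint_velocities": joint speeds; "joint_efforts": joint torques, N m; "tool_pos": TCP position; "orientation": TCP orientation; "contact_force": force on the tool from outside, world axes, zero at the start; "moment": the same for the moment, N m; "opening": finger opening in m.
Only numpy, scipy, OpenCV 4.12 (cv2) and the standard library are available. Lean on these libraries where they do the work, as an engineer would, in place of code of your own. Each camera call takes 0.05 s, during which the arm holds its last target. There are 200 camera calls.

TASK

Close the red shut-off valve first, a quarter turn to its stop. Then try the socket keys on the filter's brass hexagon nut until you find the one that goes fully down over it, and stand each one that does not fit back upright over a pin of the holder. Finish while still gripping the fitting key, fully seated on the nut and upright, and leave the marker, forceps and vial where they lie.

Things in the scene. Friction and masses are not known exactly. Their poses are not given: they have to be found in the camera images.
- manifold: Line filter with shut-off valve, fixed to the worktop: aluminium base plate 90 (x) by 190 (y) mm, 8 mm thick, a pipe along own y at 32 mm height (235 mm long with its ends), filter housing with the nut at own y = -55 mm, valve at own y = +60 mm. Origin: centre of the plate's underside, on the worktop.
- nut_seat (a point): Foot of the brass hexagon nut: centre of the housing's flat top (54 mm dia, 50 mm above the worktop); axes as the manifold's. The nut does not turn: 24 mm across flats, flats facing own +x and -x, 14 mm high, top 2 mm chamfered; a stub 12 mm dia stands 6 mm above it. A fully seated key's mouth rests on this face; a too small one stops 12 to 14 mm higher.
- lever (a joint): Angle of the red valve lever about the upright axis, counter-clockwise seen from above: 0 = open (lever along the pipe, pointing to the manifold's +y), 1.571 = closed stop (across the pipe, pointing to the manifold's -x). It starts near open, is stiff (0.12 N m) and stays where it is left.
- lever_axis (a point): Point on the lever's turning axis, 80 mm above the worktop, fixed on the manifold; axes as the manifold's.
- lever_grip (a point): Middle of the red sleeve on the lever, 75 mm from the axis and 77 mm above the worktop, moves with the lever. The sleeve is 16 mm wide, 13 mm high and runs from 34 to 102 mm from the axis; there is free room round and below it.
- holder: White holder board fixed on the worktop, 62 (x) by 196 (y) by 12 mm, with three upright steel pins 11 mm in diameter and 12 mm high, 65 mm apart along own y. Origin: centre of the underside.
- pin_1 (a point): Foot of the pin at own y = -65 mm of the holder, at the height of the board's top (12 mm). A key stands over it with its mouth on the board.
- pin_2 (a point): Foot of the pin at own y = 0 mm of the holder, at the height of the board's top (12 mm). A key stands over it with its mouth on the board.
- pin_3 (a point): Foot of the pin at own y = 65 mm of the holder, at the height of the board's top (12 mm). A key stands over it with its mouth on the board.
- socket_1: Socket key, 0.16 kg, one of three alike outside: steel barrel 39 mm dia, 36 high; on top a blue grip 22 thick (own x), 36 wide (own y), 40 high. Underside: hexagonal opening 26 deep, flats facing own +x and -x. One key's opening is 26.4 across flats and goes over the nut; two are too small and stop on it. Unmarked: found only by trying. Origin: centre of the underside (mouth). Starts mouth down over a pin.
- socket_2: Socket key, 0.16 kg, one of three alike outside: steel barrel 39 mm dia, 36 high; on top a blue grip 22 thick (own x), 36 wide (own y), 40 high. Underside: hexagonal opening 26 deep, flats facing own +x and -x. One key's opening is 26.4 across flats and goes over the nut; two are too small and stop on it. Unmarked: found only by trying. Origin: centre of the underside (mouth). Starts mouth down over a pin.
- socket_3: Socket key, 0.16 kg, one of three alike outside: steel barrel 39 mm dia, 36 high; on top a blue grip 22 thick (own x), 36 wide (own y), 40 high. Underside: hexagonal opening 26 deep, flats facing own +x and -x. One key's opening is 26.4 across flats and goes over the nut; two are too small and stop on it. Unmarked: found only by trying. Origin: centre of the underside (mouth). Starts mouth down over a pin.
- marker_red: Red marker pen lying on the worktop, 131 mm long, 15 mm high: bystander.
- forceps: Steel forceps lying flat, 121 mm long, 9 mm high: bystander.
- vial: Small glass vial with black cap lying on its side, 58 by 53 by 22 mm: bystander.

How it is judged (in metres and radians):
On the way, in this order (a step that is already met when the one before it is completed fails the run):
1. the valve lever is turned to its closed stop (value of joint lever above 1.45 rad), for 0.2 s.
2. the key that fits is fully down over the nut, gripped (((horizontal distance between socket_1 and nut_seat below 0.004 m and z of socket_1 in the frame of nut_seat below 0.004 m and angle between socket_1's own z axis and vertical below 0.08 rad and contact force between the fingers and socket_1 above 2 N) or (horizontal distance between socket_2 and nut_seat below 0.004 m and z of socket_2 in the frame of nut_seat below 0.004 m and angle between socket_2's own z axis and vertical below 0.08 rad and contact force between the fingers and socket_2 above 2 N) or (horizontal distance between socket_3 and nut_seat below 0.004 m and z of socket_3 in the frame of nut_seat below 0.004 m and angle between socket_3's own z axis and vertical below 0.08 rad and contact force between the fingers and socket_3 above 2 N))), for 0.2 s.
At the end, for the whole second after the job is handed in: Valve within 0.12 rad of its closed stop; the fitting key down over the nut (mouth within 4 mm of the housing face and of the nut axis, tilt under 0.08 rad) and still gripped (over 2 N); the other two upright over holder pins (within 12 mm of a pin, mouth within 5 mm of the board), at rest (value of joint lever above 1.45 rad and (((horizontal distance between socket_1 and nut_seat below 0.004 m and z of socket_1 in the frame of nut_seat below 0.004 m and angle between socket_1's own z axis and vertical below 0.08 rad and contact force between the fingers and socket_1 above 2 N) and ((horizontal distance between socket_2 and pin_1 below 0.012 m or horizontal distance between socket_2 and pin_2 below 0.012 m or horizontal distance between socket_2 and pin_3 below 0.012 m) and z of socket_2 in the frame of holder below 0.017 m and angle between socket_2's own z axis and vertical below 0.1 rad and linear speed of socket_2 below 0.03 m/s) and ((horizontal distance between socket_3 and pin_1 below 0.012 m or horizontal distance between socket_3 and pin_2 below 0.012 m or horizontal distance between socket_3 and pin_3 below 0.012 m) and z of socket_3 in the frame of holder below 0.017 m and angle between socket_3's own z axis and vertical below 0.1 rad and linear speed of socket_3 below 0.03 m/s)) or ((horizontal distance between socket_2 and nut_seat below 0.004 m and z of socket_2 in the frame of nut_seat below 0.004 m and angle between socket_2's own z axis and vertical below 0.08 rad and contact force between the fingers and socket_2 above 2 N) and ((horizontal distance between socket_1 and pin_1 below 0.012 m or horizontal distance between socket_1 and pin_2 below 0.012 m or horizontal distance between socket_1 and pin_3 below 0.012 m) and z of socket_1 in the frame of holder below 0.017 m and angle between socket_1's own z axis and vertical below 0.1 rad and linear speed of socket_1 below 0.03 m/s) and ((horizontal distance between socket_3 and pin_1 below 0.012 m or horizontal distance between socket_3 and pin_2 below 0.012 m or horizontal distance between socket_3 and pin_3 below 0.012 m) and z of socket_3 in the frame of holder below 0.017 m and angle between socket_3's own z axis and vertical below 0.1 rad and linear speed of socket_3 below 0.03 m/s)) or ((horizontal distance between socket_3 and nut_seat below 0.004 m and z of socket_3 in the frame of nut_seat below 0.004 m and angle between socket_3's own z axis and vertical below 0.08 rad and contact force between the fingers and socket_3 above 2 N) and ((horizontal distance between socket_1 and pin_1 below 0.012 m or horizontal distance between socket_1 and pin_2 below 0.012 m or horizontal distance between socket_1 and pin_3 below 0.012 m) and z of socket_1 in the frame of holder below 0.017 m and angle between socket_1's own z axis and vertical below 0.1 rad and linear speed of socket_1 below 0.03 m/s) and ((horizontal distance between socket_2 and pin_1 below 0.012 m or horizontal distance between socket_2 and pin_2 below 0.012 m or horizontal distance between socket_2 and pin_3 below 0.012 m) and z of socket_2 in the frame of holder below 0.017 m and angle between socket_2's own z axis and vertical below 0.1 rad and linear speed of socket_2 below 0.03 m/s)))); the arm keeps its last pose, push and grip.
It fails at once if a key is put on the filter while the valve is still open (value of joint lever below 1.4 rad and contact force between any of socket_1, socket_2, socket_3 and manifold above 1 N).
It fails at once if the marker is shoved away (over 30 mm) (distance of marker_red from where it was at the start of the episode above 0.03 m).
It fails at once if the forceps is shoved away (over 30 mm) (distance of forceps from where it was at the start of the episode above 0.03 m).
It fails at once if the vial is shoved away (over 30 mm) (distance of vial from where it was at the start of the episode above 0.03 m).
It also fails if it takes over 72 s, if anything falls off the work surface, if the arm or the gripper's body presses on something with over 40 N, if the wrist force passes 120 N, or if a joint passes its speed limit or range.

## Working session

There is one attempt and no reset: what is moved stays moved. The work goes in short steps, Python scripts to look and compute and a shell command to move; the robot and the scene stay as the last step left them, time stands still between calls to the robot, and variables do not carry over. Pictures are saved under pics/ and viewed, about 8 in all and at most 12, crops included, and the job is handed in when it is done.

```bash
ls; mkdir -p pics
cat > h.py <<'E'
from workcell import bot, cams
import numpy as np, cv2
def world(p,u,v,z=None,r=2):
    R=np.array(p["attitude"]);o=np.array(p["origin"])
    d=R@np.array([(u-p["cx"])/p["fx"],(v-p["cy"])/p["fy"],1.])
    if z is not None: return o+d*(z-o[2])/d[2]
    u,v=int(round(u)),int(round(v)); k=p["range_z"][v-r:v+r+1,u-r:u+r+1]; k=k[k>0]
    return o+d*np.median(k) if len(k) else None
def cloud(p,m):
    R=np.array(p["attitude"]);o=np.array(p["origin"])
    v,u=np.nonzero(m&(p["range_z"]>0)); z=p["range_z"][v,u]
    return o+np.c_[(u-p["cx"])/p["fx"]*z,(v-p["cy"])/p["fy"]*z,z]@R.T
def save(p,n): cv2.imwrite(f"pics/{n}.png",p["pixels"][...,::-1])
E
python3 - <<'E'
from h import *
np.set_printoptions(precision=4,suppress=True)
for c in ("scene","top"):
    p=cams.snapshot(c); save(p,c+"0"); print(c,p["origin"],p["fx"])
    for l,z in (("nut_seat",.05),("lever_axis",.08),("lever_grip",.077),("pin_1",.012),("socket_1",.012),("manifold",0),("holder",0)):
        for d in cams.pinpoint(p,l)[:4]: print(l,d["pixel"],round(d["confidence"],2),world(p,*d["pixel"],z=z))
s=bot.observe(); print(s["clock"],s["tool_pos"],np.array(s["orientation"]),s["opening"])
E
```

```text
pics
scene [0.0704 1.1086 1.1484] 601.8137586024009
nut_seat [368.4, 182.4] 0.92 [ 0.5506 -0.2678  0.05  ]
nut_seat [356.6, 212.5] 0.73 [ 0.5295 -0.1225  0.05  ]
lever_axis [348.7, 201.6] 0.91 [ 0.5553 -0.1239  0.08  ]
lever_axis [318.1, 315.0] 0.69 [0.4584 0.2891 0.08  ]
lever_grip [341.1, 220.0] 0.6 [ 0.5446 -0.0452  0.077 ]
pin_1 [316.4, 316.7] 0.97 [0.4846 0.2436 0.012 ]
pin_1 [282.9, 345.7] 0.76 [0.5185 0.3563 0.012 ]
pin_1 [302.4, 327.2] 0.71 [0.5013 0.2875 0.012 ]
socket_1 [280.1, 345.9] 0.92 [0.5242 0.3595 0.012 ]
socket_1 [316.7, 313.4] 0.9 [0.4884 0.2338 0.012 ]
socket_1 [299.4, 326.0] 0.84 [0.5095 0.2872 0.012 ]
manifold [355.5, 210.5] 0.71 [ 0.5569 -0.1858  0.    ]
manifold [349.1, 201.8] 0.28 [ 0.5902 -0.2158  0.    ]
holder [300.2, 333.2] 0.83 [0.5026 0.2976 0.    ]
holder [279.4, 346.4] 0.69 [0.5299 0.3536 0.    ]
top [0.4532 0.0197 1.2563] 516.1528027131537
nut_seat [454.5, 249.7] 0.93 [ 0.552  -0.2485  0.05  ]
lever_axis [406.5, 244.2] 0.73 [ 0.5602 -0.1332  0.08  ]
lever_grip [371.0, 248.5] 0.58 [ 0.5492 -0.0528  0.077 ]
pin_1 [197.9, 256.0] 0.97 [0.529  0.3629 0.012 ]
pin_1 [225.5, 267.8] 0.91 [0.5016 0.2943 0.012 ]
pin_1 [248.1, 276.0] 0.58 [0.4828 0.2387 0.012 ]
pin_1 [311.1, 175.6] 0.5 [0.7316 0.0919 0.012 ]
socket_1 [249.3, 278.0] 0.53 [0.4781 0.2356 0.012 ]
socket_1 [202.2, 257.4] 0.52 [0.5258 0.3522 0.012 ]
socket_1 [221.6, 266.7] 0.5 [0.5041 0.3039 0.012 ]
manifold [425.3, 251.6] 0.92 [ 0.5502 -0.1891  0.    ]
holder [224.9, 266.2] 0.69 [0.5059 0.2986 0.    ]
holder [198.6, 257.5] 0.35 [0.5261 0.3643 0.    ]
0.8 [ 0.1873 -0.5436  0.2313] [[ 0.9455  0.3257 -0.    ]
 [ 0.3257 -0.9455  0.0001]
 [ 0.     -0.0001 -1.    ]] 0.08549767500663114
```

View pics/top0.png

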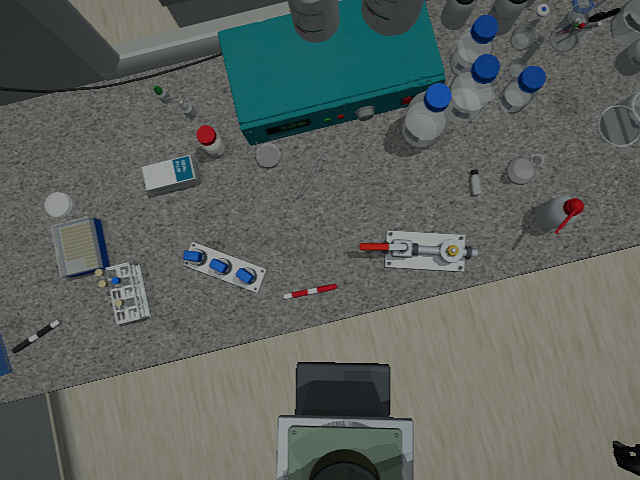

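View pics/scene0.png

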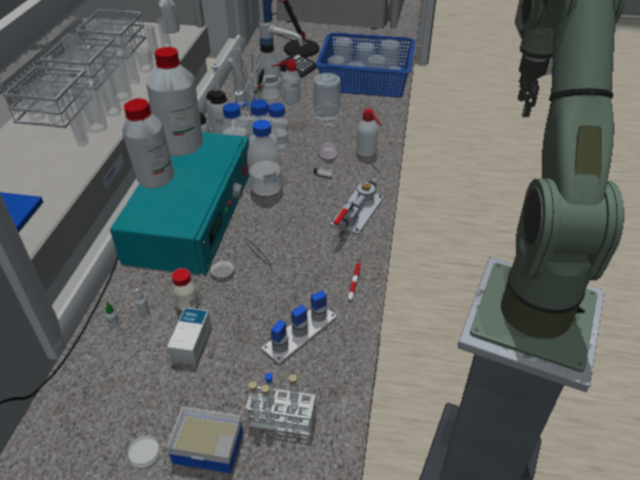

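Run:
```python
from h import *
np.set_printoptions(precision=4,suppress=True)
p=cams.snapshot("top")
def rect(c):
    r=cv2.minAreaRect((c[:,:2]*1000).astype(np.float32)); return np.round(r[0],1),np.round(r[1],1),round(r[2],1)
full=np.ones((480,640),bool)
hsv=cv2.cvtColor(p["pixels"],cv2.COLOR_RGB2HSV)
C=cloud(p,full)
# blue grips
b=(hsv[...,0]>95)&(hsv[...,0]<130)&(hsv[...,1]>110)
n,l,st,ce=cv2.connectedComponentsWithStats(b.astype(np.uint8))
for i in range(1,n):
    if st[i,4]>60:
        c=cloud(p,l==i); zt=np.percentile(c[:,2],90); t=c[c[:,2]>zt-.006]; print("blue",ce[i],st[i,4],zt,len(t),rect(t),t.mean(0))
r=((hsv[...,0]<8)|(hsv[...,0]>172))&(hsv[...,1]>140)
n,l,st,ce=cv2.connectedComponentsWithStats(r.astype(np.uint8))
for i in range(1,n):
    if st[i,4]>40:
        c=cloud(p,l==i); print("red",ce[i],st[i,4],np.median(c[:,2]),rect(c))
# housing top and nut
q=C[(np.hypot(C[:,0]-.552,C[:,1]+.25)<.06)]
for a,bb in ((.045,.055),(.058,.067),(.067,.075)):
    s=q[(q[:,2]>a)&(q[:,2]<bb)]; print("nut",a,len(s),s.mean(0) if len(s) else 0, rect(s) if len(s)>3 else 0, cv2.minEnclosingCircle((s[:,:2]*1000).astype(np.float32)) if len(s)>3 else 0)
for m,z0,z1 in (("manifold",.004,.012),("holder",.008,.016)):
    d=cams.masks_of(p,m)
    if d:
        c=cloud(p,d[0]["mask"]); s=c[(c[:,2]>z0)&(c[:,2]<z1)]; print(m,d[0]["confidence"],len(s),rect(s))
```

```text
blue [484.2896  28.8738] 618 0.18569502862874976 451 (array([1028.5, -290. ]), array([52.6, 52.2]), 3.9) [ 1.0278 -0.2898  0.1836]
blue [484.8792  68.5151] 662 0.22914380902879627 495 (array([ 919.9, -278.4]), array([51.8, 52. ]), 48.0) [ 0.9186 -0.2774  0.227 ]
blue [531.119   78.8966] 580 0.15212458384749797 408 (array([ 928.8, -402.4]), array([49.7, 52.5]), 78.3) [ 0.9293 -0.402   0.1498]
blue [437.2365  97.1222] 630 0.2292176230653312 501 (array([ 855.8, -179.2]), array([51.4, 52.6]), 57.6) [ 0.8548 -0.1786  0.2271]
blue [182.6474 168.9263] 312 0.06128999772498789 277 (array([734.3, 396.8]), array([53.8, 40.2]), 15.6) [0.7334 0.3961 0.0588]
blue [101.2883 242.9189] 333 0.03869926340040353 87 (array([543. , 595.6]), array([141.6,  40. ]), 28.1) [0.5536 0.5959 0.0387]
blue [192.4773 255.7159] 176 0.09014043269595214 126 (array([525.3, 357.4]), array([20.9, 35.7]), 0.6) [0.5253 0.3576 0.0879]
blue [218.2841 265.6136] 176 0.09017435813107944 136 (array([503.7, 296.6]), array([37.2, 21.3]), 64.5) [0.504  0.296  0.0879]
blue [ 81.9714 273.1571] 70 0.04457057290895956 16 (array([483.1, 
[... 809 characters left out ...]

red [299.2857 293.2143] 84 0.01331019449993398 (array([444. , 113.4]), array([12.7, 36.6]), 12.3)
nut 0.045 328 [ 0.5497 -0.2443  0.0496] (array([ 551.9, -247.2]), array([52. , 96.7]), 21.6) ((549.2900390625, -248.24066162109375), 53.5820198059082)
nut 0.058 77 [ 0.5498 -0.2416  0.0631] (array([ 550.4, -241.5]), array([23.6, 24.7]), 1.8) ((549.8192749023438, -241.75221252441406), 13.353463172912598)
nut 0.067 20 [ 0.5494 -0.2427  0.0691] (array([ 549. , -243.2]), array([10.2, 11.4]), 12.5) ((548.6336669921875, -243.27297973632812), 7.41511344909668)
manifold 0.86 1564 (array([ 552.5, -188. ]), array([188.8,  90.4]), 87.6)
holder 0.94 1057 (array([504.2, 296.6]), array([195.7,  61.8]), 70.8)
```

The top view shows the manifold around (425,250), the nut at (453,250), the red lever at (374,247) pointing to image left (world +y), three keys on the holder at (192,256), (218,266) and (244,275), and the marker at (310,292). The scene view shows a clear workspace, with the arm at the right. Next I move above the lever.

```bash
cat >> h.py <<'E'
def rel(x,y,z,phi):
    s=bot.observe(); R=np.array(s["orientation"]); f=np.radians(phi)
    T=np.array([[np.cos(f),np.sin(f),0],[np.sin(f),-np.cos(f),0],[0,0,-1.]])
    d=R.T@(np.array([x,y,z])-s["tool_pos"])*100
    print("shift",np.round(d,2),"turn",np.round(cv2.Rodrigues(R.T@T)[0].ravel(),3),"| phi",round(np.degrees(np.arctan2(R[1,0],R[0,0])),1),"tcp",np.round(s["tool_pos"],4),"F",np.round(s["contact_force"],1),"t",round(s["clock"],2),"op",round(s["opening"],4),"q7",s["qpos"][6])
E
python3 -m jog '[[[50.8,-34.4,3],[0,0,-1.24],0],[[50.8,-34.4,3],[0,0,-1.24],0],[[50.8,-34.4,3],[0,0,-1.24],0],[[50.8,-34.4,3],[0,0,-1.24],0],[[50.8,-34.4,3],[0,0,-1.24],0],[[50.8,-34.4,3],[0,0,-1.24],0],[[50.8,-34.4,3],[0,0,-1.24],0],[[50.8,-34.4,3],[0,0,-1.24],0.3],[[50.8,-34.4,3],[0,0,-1.24],0.5],[[50.8,-34.4,3],[0,0,-1.24],0.6],[[50.8,-34.4,3],[0,0,-1.24],0.65],[[50.8,-34.4,3],[0,0,-1.24],0.65]]' 
python3 -c "
from h import *
rel(.555,-.053,.06,90)"
```

```text
clock: 2.15
tool_pos: [0.548, -0.0625, 0.202]
orientation: [[-0.001, 1.0, 0.0], [1.0, 0.001, -0.0], [-0.0, 0.0, -1.0]]
contact_force: [0.8, -0.9, -0.7]
opening: 0.0299
shift [ 0.95  0.7  14.2 ] turn [0.    0.    0.001] | phi 90.1 tcp [ 0.548  -0.0625  0.202 ] F [ 0.8 -0.9 -0.7] t 2.15 op 0.0299 q7 -10.26334358295137
```

```bash
python3 -m jog '[[[0.95,0.7,5],[0,0,0],0.65],[[0.95,0.7,9],[0,0,0],0.65],[[0.95,0.7,12],[0,0,0],0.65],[[0.95,0.7,14.2],[0,0,0],0.65],[[0.95,0.7,14.2],[0,0,0],0.65],[[0.95,0.7,14.2],[0,0,0],0.75],[[0.95,0.7,14.2],[0,0,0],0.75],[[0.95,0.7,14.2],[0,0,0],0.75]]' 
python3 -c "
from h import *
p=cams.snapshot('top'); q=cams.snapshot('scene')
im=np.hstack([cv2.resize(p['pixels'][190:310,330:490],(400,300)),cv2.resize(q['pixels'][140:260,270:430],(400,300))]); cv2.imwrite('pics/lev.png',im[...,::-1])
rel(.555,-.053,.06,90)"
```

```text
clock: 2.95
tool_pos: [0.5544, -0.0549, 0.0612]
orientation: [[-0.001, 1.0, 0.001], [1.0, 0.001, -0.0], [-0.0, 0.001, -1.0]]
contact_force: [-1.6, -0.2, 1.5]
opening: 0.021
shift [0.19 0.07 0.08] turn [0.001 0.    0.001] | phi 90.0 tcp [ 0.5543 -0.0549  0.0608] F [ 0.1 -0.2  0.5] t 3.05 op 0.0212 q7 -15.212787748659835
```

View pics/lev.png

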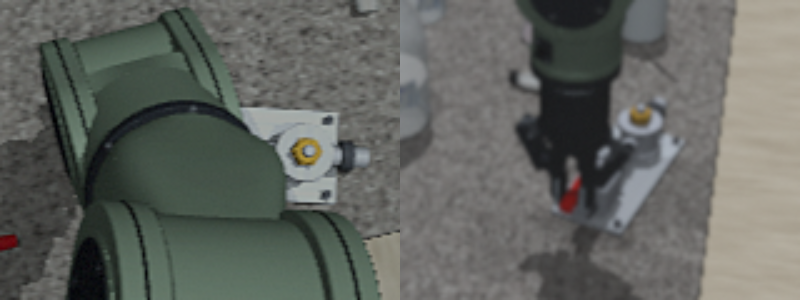

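The left crop (top camera) shows the arm covering the lever. The right crop shows the fingers straddling the red sleeve at about (572,195), as intended. Next I swing the lever through its quarter turn.

```bash
python3 -m jog '[[[-0.07,-1.04,0],[0,0,-0.14],0.75],[[-0.29,-2.07,0],[0,0,-0.28],0.75],[[-0.65,-3.05,0],[0,0,-0.42],0.75],[[-1.14,-3.97,0],[0,0,-0.56],0.75],[[-1.75,-4.82,0],[0,0,-0.7],0.75],[[-2.48,-5.57,0],[0,0,-0.84],0.75],[[-3.31,-6.22,0],[0,0,-0.98],0.75],[[-4.21,-6.74,0],[0,0,-1.12],0.75],[[-5.18,-7.13,0],[0,0,-1.26],0.75],[[-6.2,-7.39,0],[0,0,-1.4],0.75],[[-7.24,-7.5,0],[0,0,-1.53],0.75],[[-7.7,-7.5,0],[0,0,-1.58],0.75]]' 
python3 -m jog '[[[0,0,0],[0,0,0],0.75],[[0,0,0],[0,0,0],0.75]]'
python3 -c "
from h import *
rel(.48,-.131,.06,178)"
```

```text
clock: 4.25
tool_pos: [0.4804, -0.1276, 0.0606]
orientation: [[-1.0, -0.018, 0.004], [-0.018, 1.0, 0.008], [-0.004, 0.008, -1.0]]
contact_force: [-0.2, 45.0, -1.1]
opening: 0.0212
clock: 4.45
tool_pos: [0.4803, -0.1271, 0.0606]
orientation: [[-1.0, -0.014, 0.003], [-0.014, 1.0, 0.008], [-0.003, 0.008, -1.0]]
contact_force: [0.4, 30.4, 0.2]
opening: 0.0214
shift [ 0.04 -0.39  0.05] turn [0.008 0.003 0.049] | phi -179.2 tcp [ 0.4803 -0.1271  0.0606] F [ 0.4 30.4  0.2] t 4.45 op 0.0214 q7 50.69285171201385
```

```bash
python3 -m jog '[[[0,0.4,0],[0,0,0],0.5],[[0,0.4,-4],[0,0,0],0.3],[[0,0.4,-9],[0,0,0],0],[[-0.3,36.2,-14],[0,0,2.1],0],[[-0.3,36.2,-14],[0,0,2.1],0],[[-0.3,36.2,-14],[0,0,2.1],0],[[-0.3,36.2,-14],[0,0,2.1],0],[[-0.3,36.2,-14],[0,0,2.1],0],[[-0.3,36.2,-14],[0,0,2.1],0],[[-0.3,36.2,-14],[0,0,2.1],0],[[-0.3,36.2,-14],[0,0,2.1],0],[[-0.3,36.2,-14],[0,0,2.1],0]]'
python3 - <<'E'
from h import *
rel(.483,.2355,.2,55)
p=cams.snapshot('top'); hsv=cv2.cvtColor(p["pixels"],cv2.COLOR_RGB2HSV)
r=((hsv[...,0]<8)|(hsv[...,0]>172))&(hsv[...,1]>120); r[:,:380]=0; r[:,480:]=0; r[:200]=0
c=cloud(p,r); c=c[c[:,2]>.05]; print(len(c),cv2.minAreaRect((c[:,:2]*1000).astype(np.float32)))
q=cams.snapshot("scene"); R=[]
for P in (p,q):
  for l,z in (("nut_seat",.05),("lever_axis",.08),("lever_grip",.077)):
    for d in cams.pinpoint(P,l)[:1]: print(l,round(d["confidence"],2),np.round(world(P,*d["pixel"],z=z),4))
  m=cams.masks_of(P,"manifold")
# nut hexagon orientation/centre from scene depth
  C=cloud(P,np.ones((480,640),bool)); s=C[(np.hypot(C[:,0]-.55,C[:,1]+.242)<.02)&(C[:,2]>.0605)&(C[:,2]<.0665)]
  print("nut",len(s),s.mean(0),cv2.minAreaRect((s[:,:2]*1000).astype(np.float32)))
E
```

```text
clock: 5.65
tool_pos: [0.478, 0.2329, 0.2007]
orientation: [[-0.229, 0.973, 0.001], [0.973, 0.229, 0.002], [0.001, 0.001, -1.0]]
contact_force: [0.2, -0.6, 0.3]
opening: 0.0852
shift [0.13 0.55 0.07] turn [ 0.001 -0.002  0.842] | phi 103.3 tcp [0.478  0.2329 0.2007] F [ 0.2 -0.6  0.3] t 5.65 op 0.0852 q7 -31.12559335950596
200 ((486.61102294921875, -124.55480194091797), (15.162504196166992, 65.83086395263672), 87.67118835449219)
nut_seat 0.77 [ 0.5615 -0.2476  0.05  ]
lever_axis 0.72 [ 0.5574 -0.1298  0.08  ]
lever_grip 0.82 [ 0.4786 -0.1263  0.077 ]
nut 52 [ 0.55070502 -0.24053876  0.06310617] ((550.6571655273438, -241.37574768066406), (23.260562896728516, 22.61112403869629), 32.2258415222168)
nut_seat 0.93 [ 0.5471 -0.2466  0.05  ]
lever_axis 0.77 [ 0.5507 -0.1295  0.08  ]
lever_grip 0.77 [ 0.4799 -0.1255  0.077 ]
nut 19 [ 0.54438716 -0.23704847  0.06311953] ((545.4107055664062, -239.1687774658203), (21.272357940673828, 23.50271987915039), 33.02231216430664)
```

Lever now lies at 177.7° in world, which is the closed stop. Next is key 1 on pin_1: align, descend and grip.

```bash
python3 -m jog '[[[0.13,0.55,0],[0,0,0.84],0],[[0.13,0.55,0],[0,0,0.84],0],[[0.13,0.55,2],[0,0,0.84],0],[[0.13,0.55,4],[0,0,0.84],0],[[0.13,0.55,5],[0,0,0.84],0],[[0.13,0.55,6],[0,0,0.84],0],[[0.13,0.55,6],[0,0,0.84],0]]'
python3 - <<'E'
from h import *
rel(.483,.2355,.052,55)
q=cams.snapshot("scene"); cv2.imwrite("pics/g1.png",cv2.resize(q["pixels"][230:390,220:380],(480,480))[...,::-1])
E
```

```text
clock: 6.85
tool_pos: [0.4829, 0.2326, 0.1391]
orientation: [[0.57, 0.822, -0.002], [0.822, -0.57, -0.001], [-0.002, -0.001, -1.0]]
contact_force: [-0.6, -0.3, 0.3]
opening: 0.0854
shift [ 0.26 -0.16  8.71] turn [-0.001  0.002  0.004] | phi 55.3 tcp [0.4829 0.2326 0.1391] F [-0.6 -0.3  0.3] t 6.85 op 0.0854 q7 -66.85340847175445
```

View pics/g1.png

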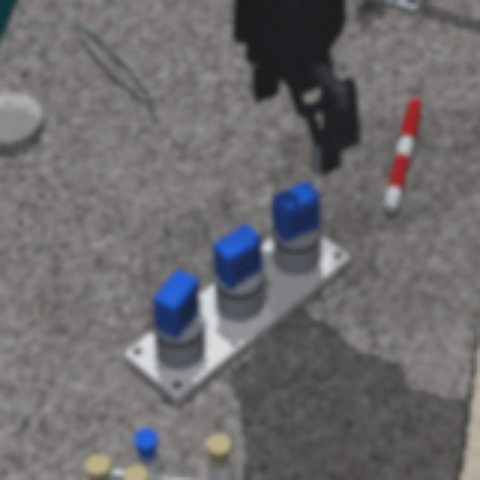

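The crop shows the open jaws hanging over the pin_1 key (its grip at about (297,212)), with the fingers on either side. I descend, close and lift.

```bash
python3 -m jog '[[[0.26,-0.16,4],[0,0,0],0],[[0.26,-0.16,7],[0,0,0],0],[[0.26,-0.16,8.7],[0,0,0],0],[[0.26,-0.16,8.7],[0,0,0],0],[[0.26,-0.16,8.7],[0,0,0],0.6],[[0.26,-0.16,8.7],[0,0,0],0.85],[[0.26,-0.16,8.7],[0,0,0],0.85],[[0.26,-0.16,8.7],[0,0,0],0.85],[[0.26,-0.16,8.7],[0,0,0],0.85]]' 50
python3 -c "
from h import *
rel(.483,.2355,.2,55)"
```

```text
clock: 7.8
tool_pos: [0.4837, 0.2359, 0.0534]
orientation: [[0.569, 0.822, 0.0], [0.822, -0.569, 0.0], [0.001, 0.0, -1.0]]
contact_force: [0.1, 0.5, -1.8]
opening: 0.0216
shift [ -0.06  -0.04 -14.66] turn [ 0.    -0.001  0.005] | phi 55.3 tcp [0.4837 0.2359 0.0534] F [ 0.1  0.5 -1.8] t 7.8 op 0.0216 q7 -67.6847000992474
```

```bash
python3 -m jog '[[[0,0,-3],[0,0,0],0.85],[[0,0,-7],[0,0,0],0.85],[[-35.5,32.6,-12],[0,0,-0.564],0.85],[[-35.5,32.6,-12],[0,0,-0.564],0.85],[[-35.5,32.6,-12],[0,0,-0.564],0.85],[[-35.5,32.6,-12],[0,0,-0.564],0.85],[[-35.5,32.6,-12],[0,0,-0.564],0.85],[[-35.5,32.6,-12],[0,0,-0.564],0.85],[[-35.5,32.6,-12],[0,0,-0.564],0.85],[[-35.5,32.6,-12],[0,0,-0.564],0.85],[[-35.5,32.6,-12],[0,0,-0.564],0.85],[[-35.5,32.6,-12],[0,0,-0.564],0.85]]'
python3 -m jog '[[[0,0,0],[0,0,0],0.85],[[0,0,0],[0,0,0],0.85]]'
python3 -c "
from h import *
rel(.55,-.242,.12,87.6)"
```

```text
clock: 9.0
tool_pos: [0.5488, -0.2457, 0.1733]
orientation: [[0.045, 0.999, -0.0], [0.999, -0.045, -0.001], [-0.001, -0.0, -1.0]]
contact_force: [0.1, 0.3, -0.6]
opening: 0.0218
clock: 9.2
tool_pos: [0.5491, -0.2421, 0.1728]
orientation: [[0.043, 0.999, -0.0], [0.999, -0.043, 0.0], [0.0, -0.0, -1.0]]
contact_force: [0.4, -0.1, -1.1]
opening: 0.0215
shift [0.01 0.09 5.28] turn [-0.    -0.    -0.001] | phi 87.5 tcp [ 0.5491 -0.2421  0.1728] F [ 0.4 -0.1 -1.1] t 9.2 op 0.0215 q7 1.6159270874177987
```

```bash
python3 -m jog '[[[0,0.09,3],[0,0,0],0.85],[[0,0.09,5],[0,0,0],0.85],[[0,0.09,6.2],[0,0,0],0.85],[[0,0.09,6.6],[0,0,0],0.85],[[0,0.09,6.8],[0,0,0],0.85],[[0,0.09,7],[0,0,0],0.85],[[0,0.09,7.2],[0,0,0],0.85],[[0,0.09,7.2],[0,0,0],0.85],[[0,0.09,7.2],[0,0,0],0.85]]'
python3 -c "
from h import *
rel(.55,-.242,.0914,87.6)"
```

```text
clock: 10.1
tool_pos: [0.5514, -0.2418, 0.1045]
orientation: [[0.042, 0.999, 0.003], [0.999, -0.042, -0.002], [-0.001, 0.003, -1.0]]
contact_force: [-9.9, 4.0, 43.1]
opening: 0.0215
shift [-0.02 -0.14  1.31] turn [ 0.003  0.001 -0.   ] | phi 87.6 tcp [ 0.5514 -0.2418  0.1045] F [-9.9  4.  43.1] t 10.1 op 0.0215 q7 -0.6854673599403674
```

Blocked about 13 mm above the face with 43 N. Before I rule this key out, I try a small search with lateral and yaw wiggles under light push.

```bash
python3 -m jog '[[[0,0,-0.1],[0,0,0],0.85],[[0,-0.2,-0.1],[0,0,0],0.85],[[0.15,-0.2,-0.1],[0,0,0.05],0.85],[[0.2,0,-0.1],[0,0,0],0.85],[[0.15,0.15,-0.1],[0,0,-0.05],0.85],[[0,0.2,-0.1],[0,0,0],0.85],[[-0.15,0.15,-0.1],[0,0,0.05],0.85],[[-0.2,0,-0.1],[0,0,0],0.85],[[-0.15,-0.2,-0.1],[0,0,-0.05],0.85],[[0,-0.2,-0.1],[0,0,0],0.85],[[0,-0.1,0],[0,0,0.04],0.85],[[0,0,0],[0,0,0],0.85]]'
python3 - <<'E'
from h import *
rel(.55,-.242,.0914,87.6)
print(bot.observe()["moment"])
q=cams.snapshot("scene"); cv2.imwrite("pics/n1.png",cv2.resize(q["pixels"][120:240,300:420],(600,600),interpolation=cv2.INTER_CUBIC)[...,::-1])
E
```

```text
clock: 11.3
tool_pos: [0.5514, -0.2422, 0.1045]
orientation: [[0.044, 0.999, 0.003], [0.999, -0.044, -0.002], [-0.002, 0.003, -1.0]]
contact_force: [-10.8, 3.1, 44.6]
opening: 0.0214
shift [ 0.01 -0.14  1.31] turn [ 0.003  0.002 -0.002] | phi 87.5 tcp [ 0.5514 -0.2422  0.1045] F [-10.8   3.1  44.6] t 11.3 op 0.0214 q7 -0.7697336746899427
[ 0.77615513  3.18786327 -0.18927082]
```

View pics/n1.png

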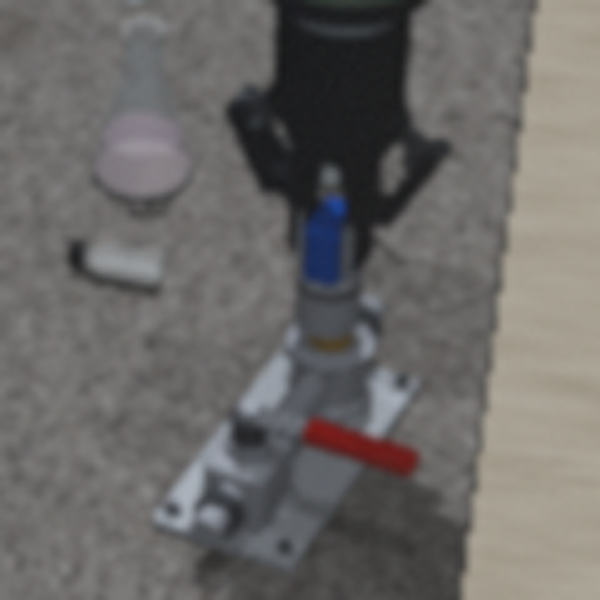

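The picture shows the key barrel centred over the nut (about (330,300)), with brass still visible under the mouth at (330,343) and the lever closed. This key is too small, so it goes back to pin_1.

```bash
python3 -m jog '[[[0,0,-3],[0,0,0],0.85],[[0,0,-7],[0,0,0],0.85],[[47.5,-8.7,-7],[0,0,0.56],0.85],[[47.5,-8.7,-7],[0,0,0.56],0.85],[[47.5,-8.7,-7],[0,0,0.56],0.85],[[47.5,-8.7,-7],[0,0,0.56],0.85],[[47.5,-8.7,-7],[0,0,0.56],0.85],[[47.5,-8.7,-7],[0,0,0.56],0.85],[[47.5,-8.7,-7],[0,0,0.56],0.85],[[47.5,-8.7,-7],[0,0,0.56],0.85],[[47.5,-8.7,-7],[0,0,0.56],0.85],[[47.5,-8.7,-7],[0,0,0.56],0.85]]'
python3 -m jog '[[[0,0,0],[0,0,0],0.85],[[0,0,0],[0,0,0],0.85]]'
python3 -c "
from h import *
rel(.4837,.2359,.0534,55.3)"
```

```text
clock: 12.55
tool_pos: [0.4822, 0.2407, 0.172]
orientation: [[0.563, 0.826, 0.001], [0.826, -0.563, 0.002], [0.002, -0.001, -1.0]]
contact_force: [0.5, -1.6, -1.0]
opening: 0.0214
clock: 12.75
tool_pos: [0.4832, 0.237, 0.1717]
orientation: [[0.565, 0.825, 0.001], [0.825, -0.565, 0.001], [0.001, 0.0, -1.0]]
contact_force: [-0.2, -0.1, -1.5]
opening: 0.0215
shift [-0.08  0.1  11.83] turn [ 0.    -0.001  0.005] | phi 55.6 tcp [0.4832 0.237  0.1717] F [-0.2 -0.1 -1.5] t 12.75 op 0.0215 q7 -69.06107931830797
```

```bash
python3 -m jog '[[[-0.08,0.1,4],[0,0,0],0.85],[[-0.08,0.1,8],[0,0,0],0.85],[[-0.08,0.1,9.5],[0,0,0],0.85],[[-0.08,0.1,10.5],[0,0,0],0.85],[[-0.08,0.1,11.3],[0,0,0],0.85],[[-0.08,0.1,11.8],[0,0,0],0.85],[[-0.08,0.1,11.85],[0,0,0],0.85],[[-0.08,0.1,11.85],[0,0,0],0.85]]'
python3 -m jog '[[[0,0,0],[0,0,0],0.6],[[0,0,0],[0,0,0],0],[[0,0,0],[0,0,0],0],[[0,0,0],[0,0,0],0],[[0,0,-5],[0,0,0],0],[[0,0,-9],[0,0,0],0],[[0,0,-9],[0,0,0],0]]'
python3 -c "
from h import *
rel(.504,.2965,.14,64.5)"
```

```text
clock: 13.55
tool_pos: [0.4839, 0.2353, 0.053]
orientation: [[0.566, 0.824, 0.001], [0.824, -0.566, 0.001], [0.001, 0.0, -1.0]]
contact_force: [-0.7, 0.7, -1.7]
opening: 0.0214
clock: 14.25
tool_pos: [0.4852, 0.236, 0.1469]
orientation: [[0.566, 0.824, 0.006], [0.824, -0.566, 0.003], [0.006, 0.003, -1.0]]
contact_force: [-0.6, -0.3, -1.1]
opening: 0.0855
shift [ 6.05 -1.88  0.72] turn [ 0.003 -0.006 -0.157] | phi 55.5 tcp [0.4852 0.236  0.1469] F [-0.6 -0.3 -1.1] t 14.25 op 0.0855 q7 -69.43818672051147
```

```bash
python3 -m jog '[[[3,-1,0],[0,0,-0.1],0],[[6.05,-1.88,0.7],[0,0,-0.155],0],[[6.05,-1.88,0.7],[0,0,-0.155],0],[[6.05,-1.88,0.7],[0,0,-0.155],0]]'
python3 - <<'E'
from h import *
rel(.504,.2965,.053,64.5)
q=cams.snapshot("scene"); cv2.imwrite("pics/g2.png",cv2.resize(q["pixels"][230:390,220:380],(480,480))[...,::-1])
E
```

```text
clock: 14.65
tool_pos: [0.5021, 0.2958, 0.135]
orientation: [[0.432, 0.902, -0.001], [0.902, -0.432, -0.0], [-0.001, -0.0, -1.0]]
contact_force: [0.8, 0.5, -0.1]
opening: 0.0854
shift [0.15 0.15 8.2 ] turn [-0.     0.001 -0.001] | phi 64.4 tcp [0.5021 0.2958 0.135 ] F [ 0.8  0.5 -0.1] t 14.65 op 0.0854 q7 -66.25918040695645
```

View pics/g2.png

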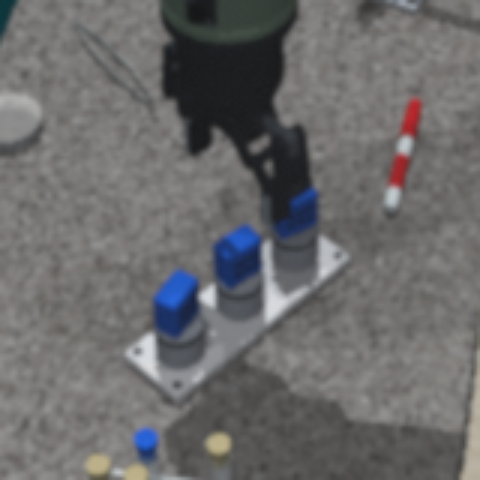

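The pin_1 key is standing upright again (about (296,240)) and the jaws are above the pin_2 key at (238,258). I grip it.

```bash
python3 -m jog '[[[0.15,0.15,4],[0,0,0],0],[[0.15,0.15,7],[0,0,0],0],[[0.15,0.15,8.2],[0,0,0],0],[[0.15,0.15,8.2],[0,0,0],0],[[0.15,0.15,8.2],[0,0,0],0.6],[[0.15,0.15,8.2],[0,0,0],0.85],[[0.15,0.15,8.2],[0,0,0],0.85],[[0.15,0.15,8.2],[0,0,0],0.85],[[0.15,0.15,8.2],[0,0,0],0.85]]' 50
python3 -c "
from h import *
rel(.55,-.242,.173,87.6)"
```

```text
clock: 15.6
tool_pos: [0.5044, 0.2965, 0.0539]
orientation: [[0.432, 0.902, 0.0], [0.902, -0.432, 0.0], [0.0, 0.0, -1.0]]
contact_force: [-0.1, -0.2, -1.5]
opening: 0.0212
shift [-46.6   27.38 -11.93] turn [ 0.    -0.    -0.405] | phi 64.4 tcp [0.5044 0.2965 0.0539] F [-0.1 -0.2 -1.5] t 15.6 op 0.0212 q7 -67.29206304255572
```

```bash
python3 -m jog '[[[0,0,-3],[0,0,0],0.85],[[0,0,-7],[0,0,0],0.85],[[-46.6,27.4,-11.9],[0,0,-0.405],0.85],[[-46.6,27.4,-11.9],[0,0,-0.405],0.85],[[-46.6,27.4,-11.9],[0,0,-0.405],0.85],[[-46.6,27.4,-11.9],[0,0,-0.405],0.85],[[-46.6,27.4,-11.9],[0,0,-0.405],0.85],[[-46.6,27.4,-11.9],[0,0,-0.405],0.85],[[-46.6,27.4,-11.9],[0,0,-0.405],0.85],[[-46.6,27.4,-11.9],[0,0,-0.405],0.85],[[-46.6,27.4,-11.9],[0,0,-0.405],0.85],[[-46.6,27.4,-11.9],[0,0,-0.405],0.85]]'
python3 -c "
from h import *
rel(.55,-.242,.173,87.6)"
```

```text
clock: 16.8
tool_pos: [0.5462, -0.202, 0.169]
orientation: [[0.042, 0.999, -0.0], [0.999, -0.042, 0.0], [0.0, -0.0, -1.0]]
contact_force: [0.6, 1.3, -1.1]
opening: 0.0212
shift [-3.98  0.54 -0.4 ] turn [-0. -0. -0.] | phi 87.6 tcp [ 0.5462 -0.202   0.169 ] F [ 0.6  1.3 -1.1] t 16.8 op 0.0212 q7 -3.711106865940986
```

```bash
python3 -m jog '[[[-3.7,0.5,0],[0,0,0],0.85],[[-3.7,0.5,0],[0,0,0],0.85],[[-3.7,0.5,0],[0,0,0],0.85]]'
python3 -c "
from h import *
rel(.55,-.242,.102,87.6)"
```

```text
clock: 17.1
tool_pos: [0.5497, -0.2373, 0.1683]
orientation: [[0.043, 0.999, -0.0], [0.999, -0.043, 0.001], [0.001, -0.0, -1.0]]
contact_force: [0.9, 1.2, -2.8]
opening: 0.0214
shift [-0.47  0.06  6.63] turn [-0.    -0.001 -0.001] | phi 87.5 tcp [ 0.5497 -0.2373  0.1683] F [ 0.9  1.2 -2.8] t 17.1 op 0.0214 q7 -0.1207950430561964
```

```bash
python3 -m jog '[[[-0.45,0.05,3],[0,0,0],0.85],[[-0.45,0.05,4.5],[0,0,0],0.85],[[-0.45,0.05,5.2],[0,0,0],0.85],[[-0.45,0.05,5.2],[0,0,0],0.85]]'
python3 -c "
from h import *
rel(.55,-.242,.102,87.6)"
```

```text
clock: 17.5
tool_pos: [0.5503, -0.2403, 0.1163]
orientation: [[0.04, 0.999, -0.001], [0.999, -0.04, 0.001], [0.001, -0.001, -1.0]]
contact_force: [-0.2, 0.1, -1.3]
opening: 0.0211
shift [-0.17 -0.02  1.43] turn [-0.001 -0.001  0.001] | phi 87.7 tcp [ 0.5503 -0.2403  0.1163] F [-0.2  0.1 -1.3] t 17.5 op 0.0211 q7 -1.4463828939724543
```

```bash
python3 -m jog '[[[-0.15,0,0],[0,0,0],0.85],[[-0.15,0,0.5],[0,0,0],0.85],[[-0.15,0,0.9],[0,0,0],0.85],[[-0.15,0,1.2],[0,0,0],0.85],[[-0.15,0,1.4],[0,0,0],0.85],[[-0.15,0,1.5],[0,0,0],0.85],[[-0.15,0,1.5],[0,0,0],0.85]]'
python3 -c "
from h import *
rel(.55,-.242,.102,87.6)"
```

```text
clock: 18.2
tool_pos: [0.5501, -0.2429, 0.1028]
orientation: [[0.042, 0.999, 0.0], [0.999, -0.042, -0.0], [-0.0, 0.0, -1.0]]
contact_force: [-5.9, 2.1, 23.1]
opening: 0.0214
shift [ 0.09 -0.02  0.08] turn [0. 0. 0.] | phi 87.6 tcp [ 0.5501 -0.2429  0.1028] F [-5.9  2.1 23.1] t 18.2 op 0.0214 q7 -1.7837158881283979
```

Mouth is now about 11 mm up, lower than the first key, with a side force of −6 N in x. I search with shifts towards −x.

```bash
python3 -m jog '[[[0,-0.1,0],[0,0,0],0.85],[[0,-0.2,0.1],[0,0,0],0.85],[[0.1,-0.2,0.1],[0,0,0.04],0.85],[[0.1,-0.1,0.1],[0,0,0],0.85],[[0.1,0,0.1],[0,0,-0.04],0.85],[[0.1,0.1,0.1],[0,0,0],0.85]]'
python3 -c "
from h import *
rel(.55,-.242,.102,87.6)"
python3 -m jog '[[[-0.1,-0.2,0],[0,0,0],0.85],[[-0.2,-0.2,0],[0,0,0],0.85],[[-0.2,-0.3,0],[0,0,0],0.85],[[-0.1,-0.3,0],[0,0,0],0.85],[[-0.1,-0.2,0],[0,0,0.05],0.85],[[-0.1,-0.2,0],[0,0,-0.05],0.85],[[-0.1,-0.2,0],[0,0,0],0.85]]'
python3 -c "
from h import *
rel(.55,-.242,.102,87.6)"
```

```text
clock: 18.8
tool_pos: [0.5494, -0.2423, 0.1001]
orientation: [[0.041, 0.999, -0.004], [0.999, -0.041, 0.0], [-0.0, -0.004, -1.0]]
contact_force: [-12.8, -1.6, 5.1]
opening: 0.0215
shift [ 0.03  0.06 -0.19] turn [-0.004  0.     0.001] | phi 87.7 tcp [ 0.5494 -0.2423  0.1001] F [-12.8  -1.6   5.1] t 18.8 op 0.0215 q7 -1.8352520102488596
clock: 19.5
tool_pos: [0.5488, -0.2431, 0.1005]
orientation: [[0.038, 0.999, -0.001], [0.999, -0.038, -0.0], [-0.0, -0.001, -1.0]]
contact_force: [-3.5, 0.3, -1.3]
opening: 0.0215
shift [ 0.11  0.11 -0.15] turn [-0.001  0.     0.003] | phi 87.8 tcp [ 0.5488 -0.2431  0.1005] F [-3.5  0.3 -1.3] t 19.5 op 0.0215 q7 -1.7123004003844513
```

The key has started to drop over the nut: vertical force is near zero at z = 0.100. I push down gently.

```bash
python3 -m jog '[[[0,-0.05,0.2],[0,0,0],0.85],[[0,-0.05,0.4],[0,0,0],0.85],[[0,-0.05,0.6],[0,0,0],0.85],[[0,-0.05,0.8],[0,0,0],0.85],[[0,-0.05,0.9],[0,0,0],0.85],[[0,-0.05,1],[0,0,0],0.85],[[0,-0.05,1],[0,0,0],0.85]]'
python3 -c "
from h import *
rel(.55,-.242,.0919,87.6)"
```

```text
clock: 20.2
tool_pos: [0.5488, -0.2428, 0.0916]
orientation: [[0.042, 0.999, 0.0], [0.999, -0.042, -0.0], [-0.0, 0.0, -1.0]]
contact_force: [-8.1, 2.3, 21.3]
opening: 0.021
shift [ 0.09  0.12 -0.03] turn [0. 0. 0.] | phi 87.6 tcp [ 0.5488 -0.2428  0.0916] F [-8.1  2.3 21.3] t 20.2 op 0.021 q7 -2.201118369087338
```

```bash
python3 -m jog '[[[0,-0.05,-0.05],[0,0,0],0.85],[[0,-0.05,-0.05],[0,0,0],0.85],[[0,-0.05,-0.05],[0,0,0],0.85],[[0,-0.05,-0.05],[0,0,0],0.85]]'
python3 - <<'E'
from h import *
rel(.55,-.242,.0919,87.6)
q=cams.snapshot("scene"); p=cams.snapshot("top")
im=np.hstack([cv2.resize(q["pixels"][120:240,300:420],(400,400),interpolation=cv2.INTER_CUBIC),cv2.resize(q["pixels"][230:390,220:380],(400,400))]); cv2.imwrite("pics/fin.png",im[...,::-1])
hsv=cv2.cvtColor(p["pixels"],cv2.COLOR_RGB2HSV); b=(hsv[...,0]>95)&(hsv[...,0]<130)&(hsv[...,1]>110)
C=cloud(p,b)
for n,c in (("pin1",(.4828,.2355)),("pin2",(.504,.2965)),("pin3",(.5255,.3575))):
    s=C[(np.hypot(C[:,0]-c[0],C[:,1]-c[1])<.03)&(C[:,2]>.08)]; print(n,len(s),s.mean(0) if len(s) else "")
E
```

```text
clock: 20.6
tool_pos: [0.5486, -0.2428, 0.0916]
orientation: [[0.042, 0.999, 0.001], [0.999, -0.042, -0.0], [-0.0, 0.001, -1.0]]
contact_force: [-3.4, 1.0, 10.3]
opening: 0.0212
shift [ 0.09  0.13 -0.03] turn [0.001 0.    0.   ] | phi 87.6 tcp [ 0.5486 -0.2428  0.0916] F [-3.4  1.  10.3] t 20.6 op 0.0212 q7 -2.200799462887799
pin1 151 [0.48566804 0.23328219 0.08721168]
pin2 0 
pin3 146 [0.52543819 0.35707779 0.0869233 ]
```

View pics/fin.png

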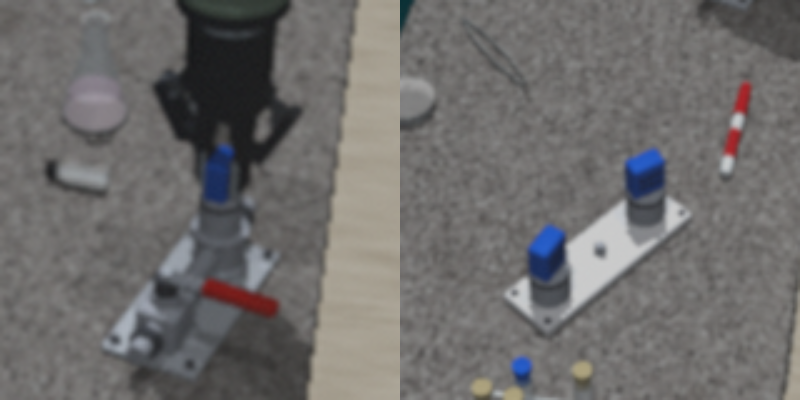

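The key is down on the housing with no brass visible. The other two keys stand on the outer pins, the lever is closed, and the bystanders look unmoved. Handing in.

```bash
python3 -c "
from workcell import bot
print(bot.hand_in())"
```

```text
the job is handed in; nothing more can be done
None
```

The job is handed in at about 20.6 s on the robot's clock; the system gave no verdict.

- **Valve:** I swung the lever to its stop, which pushed back with 30 to 45 N. A measurement right afterwards put it at about 177.7° in world axes. The closed direction is about 177.6°, so it read as closed, and it was still closed in the last picture.
- **First key (pin_1):** It stopped about 13 mm above the housing face and stayed there during a small search with sideways and twisting moves. I stood it back on its pin. My last check had it upright, about 3.6 mm from where its pin was measured (the limit is 12 mm), with its mouth on the board.
- **Second key (pin_2):** It caught at about 11 mm at first, then dropped after I moved it 1 to 2 mm towards −x. Its mouth is now within about 0.5 mm of the housing face, and it is upright. It is still gripped with a 50 N setting and pressed down with about 10 N.
- **Third key (pin_3):** I did not touch it; it stands on its pin.
- **Marker, forceps and vial:** They looked unmoved in the last picture, though I did not measure them again.

**Check that disagreed:** the camera put the nut at x ≈ 0.550, but the key seated at x ≈ 0.5486. That is within the camera's 2 mm calibration. It also means the first key was tried slightly off-centre. I ruled that key out after its search, and the second key going fully down confirms it.

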